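Put the microscope's spares back into their fitted accessory rack

ROBOT

A 6-joint arm with a two-finger parallel gripper is mounted at the origin on a cart in front of the work surface, level with it; the furniture and walls round the work are solid. World frame = base frame: x ahead of the robot, y to its left, z up, the work surface at z = 0. Lengths are in m, angles in rad, forces in N, time in s.
With the tool pointing down it reaches from about 0.225 to 0.875 m from the base axis. Payload 3.4 kg.
Tool frame: the origin (TCP) lies between the finger pads; the fingertips stand 22 mm ahead of it and the grasp point (between the pads) lies 3 mm ahead of it (manip.finger_overhang is the distance from the TCP to the fingertips, in m); z points along the fingers, y is the line along which they close (so a half turn about z gives the same grasp; the last joint's range is limited). The gripper opens to 85 mm and grips with 20 to 120 N. Pads are 22 mm wide; open, the fingers measure 114 mm over their backs; the gripper's body (76 mm by 85 mm) begins 54 mm behind the grasp point. The pads swing forward as they close: fully open they stand 13 mm farther back than shut.
Start: joints at [-1.276, 0.276, 1.505, -0, 1.361, -0.121], TCP at [0.232, -0.526, 0.253] pointing down, gripper open.
Joint ranges: [-2.89, 2.89], [-0.75, 2.08], [0.22, 2.7], [-1.18, 4.32], [0.11, 2.71], [-2.7, 2.7]. Speed limits (rad/s): [2.57, 2.57, 3.14, 3.14, 3.14, 3.14].

INTERFACE

Orientations are given as a unit quaternion [w, x, y, z].
In Python, from rig import get_state, eyes, order, manip gives the robot as it stands.
- The arm moves only by the tool drive_tool, never from a script. Its argument "rows" is a list of rows, each a list of 4 numbers: the shift along the tool's x, y, z in units of 25 mm (1.0 is 25 mm), then the turn about the tool's z in units of 6 degrees (1.0 is 6 degrees). A call has exactly 8 rows; each row is the pose to reach, as a shift and turn from the pose commanded when the call began, along the tool's axes at that moment; what a row does not reach only later rows make up. A row lasts 1/12 s, in which the tool goes at most 41.7 mm and 7.16 degrees, less where a joint would pass 70% of its speed; a pose out of reach is approached as far as the arm can. A call with a gripper value outside its range is refused whole. "grip" is the finger opening in mm, from 0 to 85.4, set as the call begins (left out, the last holds). The fingers move at their own pace and stop on an object; "newtons" is the grip in N (left out, the last holds). Time passes only in rows, so rows that repeat a pose let the fingers close, or fill a call up. It gives the time, the measured TCP pose, the force, the opening and the grip force at its end, in the units of the state.
- get_state(): the state, without advancing time (a new reading comes with each control period).
- eyes.get_image(name): name is "scene" or "top" or "wrist"; returns (picture, depth): 400x640x3 uint8, red, green, blue; 400x640 float32, m along the optical axis (not along the pixel's ray), 0 where there is no reading.
- eyes.camera_info(name): a dict with "fx", "fy", "cx", "cy" (pixels), "dist" ([k1, k2, p1, p2, k3] as OpenCV has them; the pictures are not rectified), "R" (3x3) and "t" (3): a world point X has camera coordinates R X + t. Camera axes: x right, y down, z forward; pixel columns grow to the right and rows downward; lengths in m; the calibration is good to about 2 mm. A picture is of the moment at which its call begins: read the wrist's pose just before it. camera_info takes no time and is no camera call; for the wrist camera it gives the pose at the moment of the call.
- order.sign_off(): hands the job in; it is judged then, once.
The state is a dict: "clock": time; "qpos": joint angles; "qd": joint speeds; "effort": joint torques, N m; "position": TCP position; "ee_rot": TCP orientation; "contact_force": force on the tool from outside, world axes, zero at the start; "moment": the same for the moment, N m; "width": finger opening in m; "gripper_force": force on a finger pad.
Only numpy, scipy, OpenCV 4.12 (cv2) and the standard library are available. Lean on these libraries where they do the work, as an engineer would, in place of code of your own. Each camera call takes 0.05 s, during which the arm holds its last target. There are 200 camera calls.

TASK

Put the four microscope spares that lie round the oil bottle away in the accessory rack: the eyepiece, the round lens case, the round filter and the small fuse carton, each in the grey insert that is cut to fit it, upright (the filter flat) and right down on the floor of its recess. Lower each one in, do not drop it, and leave the oil bottle where it stands.

Things in the scene. Friction and masses are not known exactly. Their poses are not given: they have to be found in the camera images.
- eyepiece: Spare microscope eyepiece, black, standing on its narrow tube, 55 mm tall: tube 25 mm across up to 21 mm, collar 34 mm across from 21 to 39 mm, head 37 mm across above that. Round, so its yaw means nothing. 0.11 kg. Origin: centre of its underside, z up.
- lens_case: Round screw case with a spare objective, a plain cylinder, black below and off-white above, 36 mm across, 62 mm tall, standing. Yaw means nothing. 0.12 kg. Origin: centre of its underside, z up.
- filter: Round glass filter in a black ring, 45 mm across, 8.5 mm thick, lying flat. Take it by the ring's rim, fingertips near the table. 0.02 kg. Origin: centre of its underside, z up.
- fuse_box: Small yellow and blue carton of spare fuses, lying flat: 26 mm along its x, 45 mm along its y, 22 mm tall. 0.02 kg. (Cartons at the back wall are not meant.) Origin: centre of its underside, z up.
- eyepiece_nest: Grey 80x80 mm insert, black floor, one of four 2x2 in a low fixed tray (84 mm apart, any order). Origin: centre of underside, 7 mm above table; z up. Narrow deep bore with a wide funnel mouth: block 30 mm high, bore 31 mm across, 22 mm deep (floor 8 mm above the origin), mouth bevelled out to 47 mm. The eyepiece stands in it on its tube.
- case_nest: Grey 80x80 mm insert, black floor, one of four 2x2 in a low fixed tray (84 mm apart, any order). Origin: centre of underside, 7 mm above table; z up. Deep round well with nearly straight walls: block 30 mm high, well 42.5 mm across, 20 mm deep (floor 10 mm above the origin), mouth bevelled out to 51.5 mm.
- filter_nest: Grey 80x80 mm insert, black floor, one of four 2x2 in a low fixed tray (84 mm apart, any order). Origin: centre of underside, 7 mm above table; z up. Higher, with a shallow round seat: block 39 mm high, seat 51.5 mm across, 6 mm deep (floor 33 mm above the origin), mouth 59.5 mm. Finger slots 34 mm wide, 9 mm deep run out through its -x and +x faces, for fingers closing along its x.
- fuse_nest: Grey 80x80 mm insert, black floor, one of four 2x2 in a low fixed tray (84 mm apart, any order). Origin: centre of underside, 7 mm above table; z up. Rectangular pocket: block 30 mm high, pocket 33 mm along its x, 52 mm along its y, 9 mm deep (floor 21 mm above the origin), mouth bevelled out by 4 mm all round. No finger slots: hold the carton with fingertips 11 mm or more above its underside.
- oil_bottle: Small immersion oil bottle with a dark dropper cap, 27 mm across, 78 mm tall, standing among the spares; not to be disturbed. Origin: centre of its underside, z up.
Not all that is in view belongs to the job. What is shaped like the eyepiece but orange or turquoise is not meant.

How it is judged:
At the end, for the whole second after the job is handed in: Eyepiece, lens case, filter and fuse carton each rest in their own insert: centre within 8 mm of the insert's, underside within 3 mm of the recess floor, tilted less than 0.12 rad, at rest and released (horizontal distance between eyepiece and eyepiece_nest below 0.008 m and z of eyepiece in the frame of eyepiece_nest below 0.011 m and angle between each of eyepiece, lens_case, filter, fuse_box's own z axis and vertical below 0.12 rad and linear speed of each of eyepiece, lens_case, filter, fuse_box below 0.02 m/s and horizontal distance between lens_case and case_nest below 0.008 m and z of lens_case in the frame of case_nest below 0.013 m and horizontal distance between filter and filter_nest below 0.008 m and z of filter in the frame of filter_nest below 0.036 m and horizontal distance between fuse_box and fuse_nest below 0.008 m and z of fuse_box in the frame of fuse_nest below 0.024 m); the robot touches nothing.
It fails at once if the eyepiece is dropped or slammed into its insert (faster than 0.7 m/s) (linear speed of eyepiece above 0.7 m/s and horizontal distance between eyepiece and eyepiece_nest below 0.03 m and z of eyepiece in the frame of eyepiece_nest below 0.09 m).
It fails at once if the lens case is dropped or slammed into its insert (faster than 0.7 m/s) (linear speed of lens_case above 0.7 m/s and horizontal distance between lens_case and case_nest below 0.03 m and z of lens_case in the frame of case_nest below 0.09 m).
It fails at once if the filter is dropped or slammed into its insert (faster than 0.7 m/s) (linear speed of filter above 0.7 m/s and horizontal distance between filter and filter_nest below 0.03 m and z of filter in the frame of filter_nest below 0.09 m).
It fails at once if the fuse carton is dropped or slammed into its insert (faster than 0.7 m/s) (linear speed of fuse_box above 0.7 m/s and horizontal distance between fuse_box and fuse_nest below 0.03 m and z of fuse_box in the frame of fuse_nest below 0.09 m).
It fails at once if the oil bottle is moved by more than 30 mm (distance of oil_bottle from where it was at the start of the episode above 0.03 m).
It also fails if it takes over 102 s, if anything falls off the work surface, if the arm or the gripper's body presses on something with over 40 N, if the wrist force passes 120 N, or if a joint passes its speed limit or range.

## Working session

There is one attempt and no reset: what is moved stays moved. The work goes in short steps, Python scripts to look and compute and a tool call to move; the robot and the scene stay as the last step left them, time stands still between calls to the robot, and variables do not carry over. Pictures are saved under pics/ and viewed, at most 14 in all, crops included, and the job is handed in when it is done.

Besides the shell and the picture viewer there is one more tool, called after ">>>" by a JSON object that holds its "fn" and its "kwargs". drive_tool: Moves the arm, as the interface text tells. Its arguments: {"type":"object","properties":{"rows":{"type":"array","items":{"type":"array","items":{"type":"number"}}},"grip":{"type":"number"},"newtons":{"type":"number"}},"required":["rows"]}

```bash
mkdir -p pics; ls
cat > h.py <<'E'
import numpy as np, cv2
from rig import get_state, eyes, order, manip
def grab(n):
    ci=eyes.camera_info(n); im,d=eyes.get_image(n); return im,d,ci
def K(ci): return np.array([[ci['fx'],0,ci['cx']],[0,ci['fy'],ci['cy']],[0,0,1.]])
def cloud(d,ci):
    h,w=d.shape; g=np.stack(np.meshgrid(np.arange(w),np.arange(h)),-1).reshape(-1,1,2).astype(np.float64)
    u=cv2.undistortPoints(g,K(ci),np.array(ci['dist'])).reshape(h,w,2)
    P=np.dstack([u*d[...,None],d]); R=np.array(ci['R']);t=np.array(ci['t'])
    W=(P-t)@R; W[d<=0]=np.nan
    return W
def proj(X,ci):
    r,_=cv2.Rodrigues(np.array(ci['R'])); return cv2.projectPoints(np.array(X,float).reshape(-1,1,3),r,np.array(ci['t'],float),K(ci),np.array(ci['dist']))[0].reshape(-1,2)
E
python3 - <<'E'
from h import *
print(get_state()); print(manip.finger_overhang)
for n in ('scene','top'):
    im,d,ci=grab(n); cv2.imwrite(f'pics/{n}.png',im[...,::-1]); np.savez(f'{n}.npz',im=im,d=d,W=cloud(d,ci))
    print(n,-np.array(ci['R']).T@np.array(ci['t']),ci['R'][2])
E
```

```text
pics
{'clock': 0.0, 'qpos': array([-1.27602198e+00,  2.76606481e-01,  1.50617135e+00,  5.38712908e-08,
        1.36070270e+00, -1.20973621e-01]), 'qd': array([ 0.00093679, -0.00066973,  0.00030799, -0.0023702 ,  0.00120062,
       -0.00077187]), 'effort': array([-2.73923597e-04, -4.16772473e+01, -2.45802569e+01, -6.85480404e-05,
        1.11840974e-02,  8.43941365e-06]), 'position': array([ 0.23208836, -0.52552584,  0.2524179 ]), 'ee_rot': array([-9.40379555e-04,  9.78471458e-01,  2.06380025e-01, -8.18992180e-05]), 'contact_force': array([-0.16268914, -0.2366944 , -1.03351754]), 'moment': array([ 0.0431562 ,  0.04114451, -0.00319194]), 'gripper_force': 0.0, 'width': 0.08558620682286404}
0.022
scene [ 0.73305587 -0.65746946  0.55734889] [-0.2214629   0.76590904 -0.60360379]
top [ 0.42885714 -0.00396466  1.07392607] [ 0.09246162 -0.01659021 -0.99557803]
```

View pics/top.png

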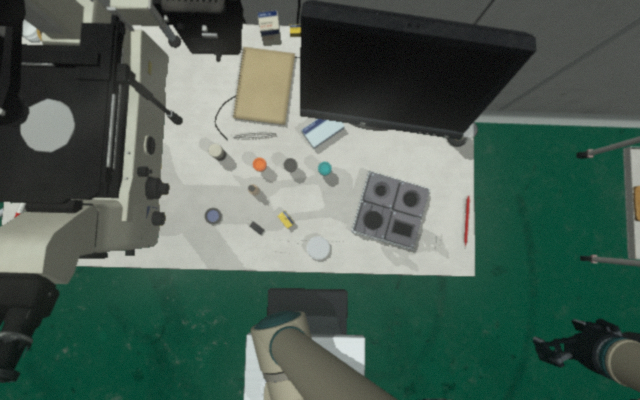

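View pics/scene.png

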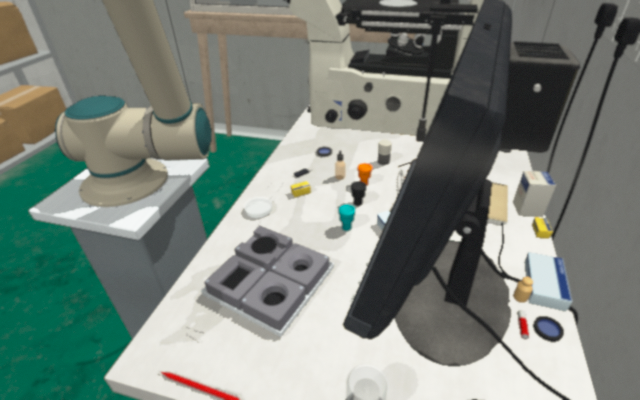

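The top view shows these candidates:
- **Eyepiece:** black (291,164). The orange (260,164) and turquoise (325,168) lookalikes are excluded.
- **Lens case:** (217,151).
- **Filter:** dark ring (213,215). The pale dish (317,247) and the ring behind the monitor in the scene view (548,328) are excluded.
- **Fuse carton:** yellow (286,219). The dark block (257,228) and the carton at the wall (295,30) are excluded.
- **Oil bottle:** (257,192).
- **Tray:** (391,210).

Next I'll measure them.

Run:
```python
from h import *
z=np.load('top.npz'); im,W=z['im'],z['W']
for n,(u,v) in dict(eye=(291,164),orange=(260,164),turq=(325,168),case=(217,151),filt=(213,215),fuse=(286,219),oil=(257,192),dark=(257,228),dish=(317,247)).items():
    p=W[v-22:v+23,u-22:u+23].reshape(-1,3); 
    c=W[v-2:v+3,u-2:u+3].reshape(-1,3)
    zt=np.nanmedian(c[:,2]); lab=(p[:,2]>max(zt-.008,.004))&(p[:,2]<zt+.01)
    m=((W[...,2]>max(zt-.01,.003))&(W[...,2]<zt+.012)).astype(np.uint8)
    _,L,_,_=cv2.connectedComponentsWithStats(m); l=L[v,u]; q=W[L==l] if l else c
    r=cv2.minAreaRect((q[:,:2]*1000).astype(np.float32))
    print(n,'ztop %.4f'%zt,'n',len(q),'mean',q.mean(0).round(4),'rect',np.round(r[0],1),np.round(r[1],1),round(r[2],1))
zz=W[165:260,345:440,2]; print(np.nanpercentile(zz,[5,25,50,75,90,98]).round(4))
m=((W[...,2]>.022)&(W[...,2]<.06)).astype(np.uint8); _,L,_,_=cv2.connectedComponentsWithStats(m)
q=W[L==L[208,396]]; print(len(q),q.mean(0),cv2.minAreaRect((q[:,:2]*1000).astype(np.float32)))
for u,v in [(380,189),(410,198),(374,220),(403,228)]: print((u,v),W[v-2:v+3,u-2:u+3].reshape(-1,3).mean(0).round(4))
a=cv2.resize(im[135:262,195:440],None,fx=3.2,fy=3.2,interpolation=cv2.INTER_CUBIC); cv2.imwrite('pics/crop1.png',a[...,::-1])
```

```text
eye ztop 0.0497 n 157 mean [0.6046 0.0531 0.0509] rect [604.6  52.5] [35.4 34.6] 1.9
orange ztop 0.0499 n 159 mean [0.6036 0.1348 0.0509] rect [604.4 134.8] [36.6 34.2] 3.0
turq ztop 0.0500 n 157 mean [ 0.5981 -0.0383  0.0511] rect [598.6 -38.1] [36.3 35. ] 32.4
case ztop 0.0606 n 150 mean [0.6356 0.2517 0.0597] rect [635.2 252. ] [33.3 34.4] 89.0
filt ztop 0.0048 n 188 mean [0.465  0.2626 0.0064] rect [465.  262.8] [41.1 42.1] 2.2
fuse ztop 0.0207 n 162 mean [0.4603 0.0619 0.0206] rect [460.4  62. ] [44.4 26. ] 40.1
oil ztop 0.0264 n 19 mean [0.5328 0.1432 0.029 ] rect [533.5 144.6] [ 9.2 25.3] 55.9
dark ztop 0.0072 n 107 mean [0.4375 0.1438 0.0068] rect [438.9 146.8] [51.6 18.6] 57.9
dish ztop 0.0135 n 436 mean [ 0.3864 -0.0274  0.0141] rect [386.5 -27.5] [61.7 59.7] 1.5
[-0.0041 -0.0016  0.0015  0.0348  0.0382  0.0453]
3364 [ 0.49065055 -0.2201602   0.0363013 ] ((494.7531433105469, -223.35836791992188), (165.1117706298828, 164.47976684570312), 75.02336883544922)
(380, 189) [ 0.5505 -0.1935  0.0147]
(410, 198) [ 0.5279 -0.2762  0.016 ]
(374, 220) [ 0.464  -0.1741  0.0394]
(403, 228) [nan nan nan]
```

View pics/crop1.png

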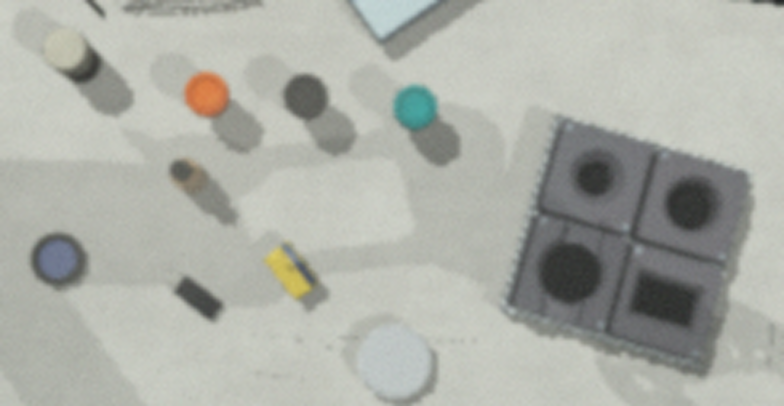

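The crop confirms the choices (each at crop pixels):
- **Eyepiece:** black (305,97), standing between the orange and turquoise ones.
- **Lens case:** off-white (67,50).
- **Filter:** blue with a black ring (58,260).
- **Carton:** yellow (290,272).
- **Oil bottle:** (183,172).
- **Inserts:** eyepiece (595,175), case (690,203), filter (570,272), fuse (665,300).

The heights and sizes match the description. The tray is turned by about -15°.

```bash
cat >> h.py <<'E'
def tool(s=None):
    s=s or get_state(); w,x,y,z=s['ee_rot']
    from scipy.spatial.transform import Rotation as Ro
    return np.array(s['position']),Ro.from_quat([x,y,z,w]).as_matrix()
def go(target,psi=None):
    "units for a move from the present pose to target xyz, tool-x heading psi deg"
    p,R=tool(); u=R.T@(np.array(target)-p)/.025; now=np.degrees(np.arctan2(R[1,0],R[0,0]))
    t=0 if psi is None else -((psi-now+180)%360-180)/6
    print('at',p.round(4),'psi %.1f'%now,'units',u.round(2),'turn %.2f'%t)
E
python3 - <<'E'
from h import *
ci=eyes.camera_info('wrist'); p,R=tool(); c=-np.array(ci['R']).T@ci['t']
print('cam in tool',R.T@(c-p),'axis in tool',R.T@np.array(ci['R'][2]),ci['fx'],ci['cx'],ci['cy'])
go([.495,-.223,.253],75)
E
```

```text
cam in tool [ 0.08361986 -0.0003375  -0.11949389] axis in tool [-3.20230621e-01  5.91196923e-04  9.47339432e-01] 314.0510344665585 322.97472520823345 199.42280032179312
at [ 0.2321 -0.5256  0.2525] psi 23.8 units [ 1.451e+01 -6.830e+00 -1.000e-02] turn -8.53
```

>>> {"fn": "drive_tool", "kwargs": {"rows": [[1,-0.5,0,0],[2.4,-1.1,0,0],[3.8,-1.8,0,0],[5.2,-2.4,0,0],[6.6,-3.1,0,0],[8,-3.8,0,0],[9.2,-4.3,0,0],[10,-4.7,0,0]], "grip": 60}}

```text
clock: 0.77
position: [0.4151, -0.3149, 0.253]
ee_rot: [-0.001, 0.978, 0.207, 0.0]
contact_force: [0.1, 0.2, 0.8]
width: 0.0598
gripper_force: 0.0
```

>>> {"fn": "drive_tool", "kwargs": {"rows": [[0.8,-0.4,0,-1.1],[1.6,-0.7,0,-2.2],[2.4,-1.1,0,-3.3],[3.2,-1.5,0,-4.4],[4,-1.9,0,-5.5],[4.5,-2.1,0,-6.6],[4.5,-2.1,0,-7.7],[4.5,-2.1,0,-8.5]]}}

```text
clock: 1.43
position: [0.4956, -0.223, 0.2527]
ee_rot: [-0.001, 0.792, 0.61, -0.0]
contact_force: [-0.5, 0.2, 0.4]
width: 0.06
gripper_force: 0.0
```

Run:
```python
from h import *
import time
s=get_state(); print(s['clock'],s['qd'].round(2)); im,d,ci=grab('wrist'); s=get_state(); print(s['clock'],s['qd'].round(2))
im,d,ci=grab('wrist'); go([.6046,.0531,.2],75)
W=cloud(d,ci); np.savez('w1.npz',im=im,d=d,W=W)
cv2.imwrite('pics/w1.png',im[...,::-1])
# top-down ortho height map from W, tray frame
```

```text
1.4333 [-0.02 -0.    0.   -0.01  0.   -0.96]
1.4833 [-0.01 -0.    0.    0.    0.    0.21]
at [ 0.4951 -0.2236  0.2528] psi 74.8 units [11.83  1.33  2.11] turn -0.03
```

View pics/w1.png

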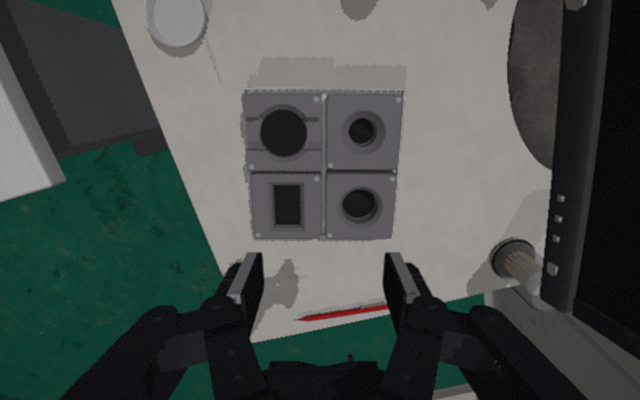

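The wrist view shows the inserts: filter (284,132) with slots running left-right, eyepiece (361,131), fuse pocket (287,205) and case (360,205). The fingers close along the slots at this heading.

Run:
```python
from h import *
z=np.load('w1.npz'); im,d,W=z['im'],z['d'],z['W']; Z=W[...,2]
ci=eyes.camera_info('wrist')
def ray(px,zz):
    u=cv2.undistortPoints(np.array(px,float).reshape(-1,1,2),K(ci),np.array(ci['dist'])).reshape(-1,2)
    R=np.array(ci['R']);t=np.array(ci['t']); c=-R.T@t; D=np.c_[u,np.ones(len(u))]@R
    return c+D*((zz-c[2])/D[:,2])[:,None]
m=((Z>.030)&(Z<.055)).astype(np.uint8); _,L,_,_=cv2.connectedComponentsWithStats(m)
q=W[L==L[170,352]]; r=cv2.minAreaRect((q[:,:2]*1000).astype(np.float32)); print('tray',r)
print('table z',np.nanmedian(Z[60:80,260:360]))
C=np.array([.4948,-.2234])
g=cv2.cvtColor(im,cv2.COLOR_RGB2GRAY)
for n,(u,v),zt,zf in [('filter',(284,132),.046,.040),('eye',(361,131),.037,.015),('fuse',(287,205),.037,.028),('case',(360,205),.037,.017)]:
    box=W[v-33:v+34,u-33:u+34].reshape(-1,3); top=np.nanpercentile(box[:,2],80)
    b=g[v-36:v+37,u-34:u+35]; _,t=cv2.threshold(b,45,255,cv2.THRESH_BINARY_INV)
    _,l,st,ce=cv2.connectedComponentsWithStats(t); k=l[36,34]; ys,xs=np.where(l==k)
    P=ray(np.c_[xs+u-34,ys+v-36],zf); rr=cv2.minAreaRect((P[:,:2]*1000).astype(np.float32))
    print(n,'top',top.round(4),'floor z',np.nanmedian(W[v-3:v+4,u-3:u+4,2]).round(4),'dark',np.round(rr[0],1),np.round(rr[1],1),round(rr[2],1))
e=cv2.resize(im[80:250,235:410],None,fx=3.4,fy=3.4,interpolation=cv2.INTER_CUBIC); cv2.imwrite('pics/w1c.png',e[...,::-1])
go([.6046,.0531,.2],75)
```

```text
tray ((-78.74420166015625, -1098.91748046875), (2064.974609375, 2348.309814453125), 52.74504089355469)
table z -0.0015661906541510773
filter top 0.0446 floor z 0.0391 dark [ 467.4 -170.6] [47.9 47.1] 71.5
eye top 0.0362 floor z 0.0143 dark [ 550.1 -192.9] [27.7 30.5] 75.0
fuse top 0.0361 floor z 0.0272 dark [ 445.  -251.3] [48.3 30.4] 74.9
case top 0.0362 floor z 0.0163 dark [ 528. -276.] [36.6 42.7] 59.9
at [ 0.4951 -0.2236  0.2528] psi 74.8 units [11.83  1.33  2.11] turn -0.03
```

View pics/w1c.png

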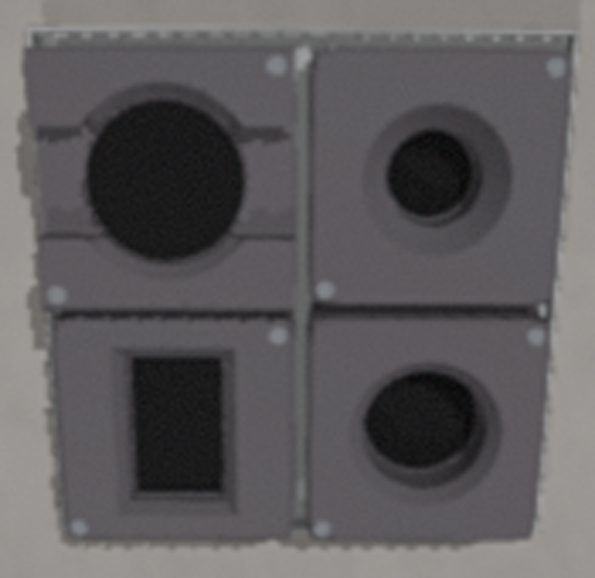

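Run:
```python
from h import *
W=np.load('top.npz')['W'].reshape(-1,3); W=W[~np.isnan(W).any(1)]
for a,b in [(-.5,-.3),(-.3,-.2),(-.2,-.1),(-.1,0),(0,.1),(.1,.2),(.2,.3),(.3,.4)]:
    s=W[(W[:,1]>a)&(W[:,1]<b)&(W[:,2]>.08)&(W[:,0]>.4)]
    i=s[:,0].argsort()[:3] if len(s) else []; print(a,b,s[i].round(3).tolist()[:2])
```

```text
-0.5 -0.3 [[0.667, -0.37, 0.134], [0.668, -0.365, 0.133]]
-0.3 -0.2 [[0.675, -0.3, 0.135], [0.676, -0.298, 0.132]]
-0.2 -0.1 [[0.687, -0.195, 0.133], [0.688, -0.198, 0.132]]
-0.1 0 [[0.698, -0.095, 0.135], [0.699, -0.098, 0.134]]
0 0.1 [[0.709, 0.001, 0.14], [0.709, 0.004, 0.139]]
0.1 0.2 [[0.871, 0.195, 0.303], [0.871, 0.197, 0.215]]
0.2 0.3 [[0.848, 0.241, 0.13], [0.848, 0.236, 0.13]]
0.3 0.4 [[0.484, 0.399, 0.344], [0.485, 0.397, 0.351]]
```

>>> {"fn": "drive_tool", "kwargs": {"rows": [[1,0.1,0.2,0],[2.6,0.3,0.5,0],[4.2,0.5,0.8,0],[5.8,0.6,1.1,0],[7.4,0.8,1.4,0],[9,1,1.7,0],[10.6,1.2,2,0],[11.8,1.3,2.1,0]]}}

```text
clock: 2.2
position: [0.604, 0.0549, 0.1993]
ee_rot: [-0.001, 0.795, 0.607, -0.0]
contact_force: [0.8, 0.9, -0.3]
width: 0.0602
gripper_force: 0.0
```

```bash
cat >> h.py <<'E'
def ray(px,zz,ci):
    u=cv2.undistortPoints(np.array(px,float).reshape(-1,1,2),K(ci),np.array(ci['dist'])).reshape(-1,2)
    R=np.array(ci['R']);t=np.array(ci['t']); c=-R.T@t; D=np.c_[u,np.ones(len(u))]@R
    return c+D*((zz-c[2])/D[:,2])[:,None]
def topblob(W,guess,zt,dz=.007,rad=.05):
    "outline of the patch near height zt round guess"
    m=((abs(W[...,2]-zt)<dz)&(np.hypot(W[...,0]-guess[0],W[...,1]-guess[1])<rad)).astype(np.uint8)
    n,L,st,_=cv2.connectedComponentsWithStats(m); k=1+st[1:,4].argmax(); q=W[L==k]
    r=cv2.minAreaRect((q[:,:2]*1000).astype(np.float32)); c,ra=cv2.minEnclosingCircle((q[:,:2]*1000).astype(np.float32))
    ys,xs=np.where(L==k)
    print('n',len(q),'z',np.median(q[:,2]).round(4),'rect',np.round(r[0],1),np.round(r[1],1),round(r[2],1),'circ',np.round(c,1),round(ra,1),'px',xs.mean().round(),ys.mean().round())
    return np.array(c)/1000
E
python3 - <<'E'
from h import *
grab('wrist'); im,d,ci=grab('wrist'); W=cloud(d,ci); np.savez('w2.npz',im=im,d=d,W=W); cv2.imwrite('pics/w2.png',im[...,::-1])
print(get_state()['clock'])
for n,g,zt in [('eye',(.6046,.0531),.054),('fuse',(.4603,.0619),.0215),('turq',(.598,-.038),.054),('orange',(.604,.135),.054)]:
    print(n)
    try: topblob(W,g,zt)
    except Exception as e: print(e)
go([.6046,.0531,.06],75)
E
```

```text
2.3
eye
n 1277 z 0.0513 rect [607.1  55.4] [36.  36.6] 26.5 circ [607.1  55.2] 18.6 px 325.0 196.0
fuse
n 1080 z 0.0208 rect [462.9  63.3] [46.2 27. ] 38.9 circ [462.5  63.8] 25.5 px 188.0 214.0
turq
n 978 z 0.0512 rect [600.5 -35.8] [36.3 36.1] 41.7 circ [601.  -36.3] 18.9 px 343.0 282.0
orange
n 1589 z 0.0514 rect [606.1 137. ] [35.9 35.6] 73.8 circ [606.7 137.2] 18.5 px 299.0 105.0
at [0.6046 0.0564 0.1994] psi 74.9 units [-0.14  0.04  5.58] turn -0.01
```

View pics/w2.png

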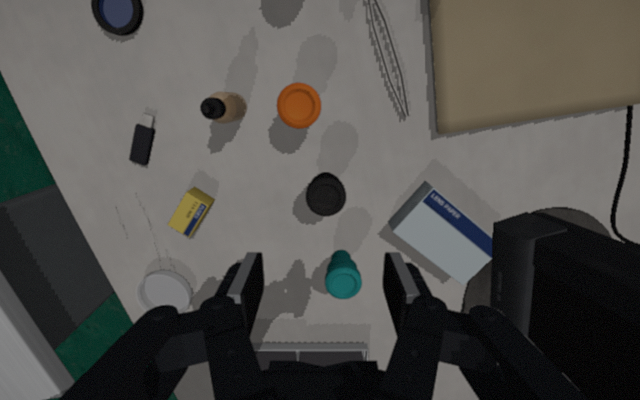

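The wrist view shows the black eyepiece at (325,196), between the orange one at (299,105) and the turquoise one at (343,282). The carton is at (190,212). The wrist positions differ from the top camera's by a constant (2.4, 2) mm for both tray and parts, so I'll use the wrist frame throughout.

>>> {"fn": "drive_tool", "kwargs": {"rows": [[0,0.1,0.9,0],[0,0.1,1.9,0],[0,0.1,2.9,0],[0,0.1,3.9,0],[0,0.1,4.8,0],[0,0.1,5.5,0],[0,0.1,5.9,0],[0,0.1,5.95,0]]}}

```text
clock: 2.97
position: [0.6045, 0.0505, 0.0499]
ee_rot: [-0.001, 0.795, 0.607, -0.002]
contact_force: [-0.8, -0.0, -0.1]
width: 0.0601
gripper_force: 0.0
```

>>> {"fn": "drive_tool", "kwargs": {"rows": [[0,0,0,0],[0,0,0,0],[0,0,0,0],[0,0,0,0],[0,0,0,0],[0,0,0,0],[0,0,0,0],[0,0,0,0]], "grip": 25, "newtons": 40}}

```text
clock: 3.63
position: [0.6072, 0.0514, 0.0533]
ee_rot: [0.001, 0.794, 0.608, 0.001]
contact_force: [-0.7, 0.0, 5.8]
width: 0.0346
gripper_force: 40.5
```

Run:
```python
from h import *
im,d,ci=grab('scene'); e=cv2.resize(im[130:260,280:460],None,fx=4.4,fy=4.4,interpolation=cv2.INTER_CUBIC); cv2.imwrite('pics/s2.png',e[...,::-1])
go([.607,.0553,.17],75); go([.5487,-.1928,.15],75)
```

```text
at [0.6072 0.0514 0.0533] psi 74.8 units [ 0.15 -0.04 -4.67] turn -0.03
at [0.6072 0.0514 0.0533] psi 74.8 units [-10.04   0.31  -3.87] turn -0.03
```

View pics/s2.png

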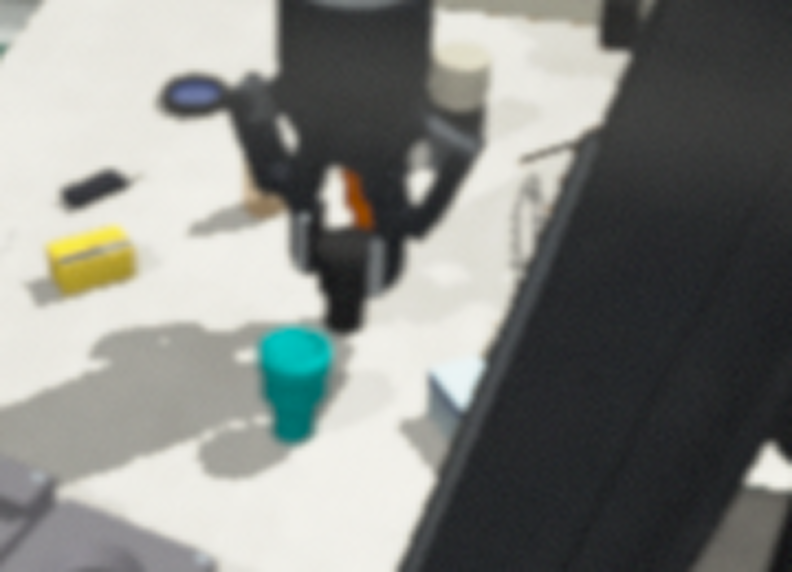

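The crop shows the black eyepiece upright between the fingers at (345,270), clear of the turquoise one.

>>> {"fn": "drive_tool", "kwargs": {"rows": [[0,0,-0.4,0],[0,0,-1,0],[0,0,-1.8,0],[0,0,-2.6,0],[0,0,-3.3,0],[-0.4,0,-3.8,0],[-1.2,0,-3.9,0],[-2,0.1,-3.9,0]]}}

```text
clock: 4.35
position: [0.5952, 0.0021, 0.151]
ee_rot: [0.001, 0.794, 0.608, 0.0]
contact_force: [-0.0, -0.1, -0.5]
width: 0.0341
gripper_force: 40.2
```

>>> {"fn": "drive_tool", "kwargs": {"rows": [[-1.1,0,0,0],[-2.2,0.1,0,0],[-3.4,0.1,0,0],[-4.6,0.1,0,0],[-5.8,0.2,0,0],[-6.9,0.2,0,0],[-7.6,0.2,0,0],[-7.9,0.2,0,0]]}}

```text
clock: 5.02
position: [0.5472, -0.1923, 0.1494]
ee_rot: [-0.0, 0.795, 0.606, -0.001]
contact_force: [-0.6, -0.1, -0.3]
width: 0.0342
gripper_force: 40.2
```

Run:
```python
from h import *
for i in range(3):
    s=get_state(); print(s['clock'],s['position'].round(4),s['contact_force'].round(1),s['width'],s['gripper_force'])
    im,d,ci=grab('scene')
W=cloud(d,ci); q=W.reshape(-1,3); p=s['position']
q=q[(abs(q[:,0]-p[0])<.03)&(abs(q[:,1]-p[1])<.03)&(q[:,2]>p[2]-.09)&(q[:,2]<p[2]-.01)]
for a in np.arange(-.085,-.01,.006):
    k=q[(q[:,2]>p[2]+a)&(q[:,2]<p[2]+a+.006)]
    if len(k): print(round(a+.003,3),len(k),(k[:,0].min()-p[0]).round(3),(k[:,0].max()-p[0]).round(3),(k[:,1].mean()-p[1]).round(3))
u,v=proj(p-[0,0,.03],ci)[0].astype(int); e=cv2.resize(im[max(v-60,0):v+90,max(u-80,0):u+80],None,fx=3.8,fy=3.8,interpolation=cv2.INTER_CUBIC); cv2.imwrite('pics/s3.png',e[...,::-1])
go([.5487,-.1928,.15],75)
```

```text
5.0167 [ 0.5472 -0.1923  0.1494] [-0.6 -0.1 -0.3] 0.03423315651827446 40.171330869034136
5.0667 [ 0.5473 -0.1923  0.1494] [ 0.2 -1.  -1.6] 0.03445845080455315 40.170651016987904
5.1167 [ 0.5478 -0.1906  0.1494] [ 0.   0.4 -1.2] 0.034186466432226274 40.172245242815734
-0.052 18 -0.01 0.011 -0.006
-0.046 32 -0.009 0.012 -0.005
-0.04 31 -0.008 0.012 -0.006
-0.034 26 -0.008 0.012 -0.006
-0.028 15 -0.012 0.014 -0.011
-0.022 36 -0.018 0.02 -0.011
-0.016 57 -0.024 0.028 -0.011
-0.01 33 -0.03 0.027 -0.011
at [ 0.5482 -0.1894  0.1494] psi 74.7 units [-0.13  0.06 -0.02] turn -0.04
```

View pics/s3.png

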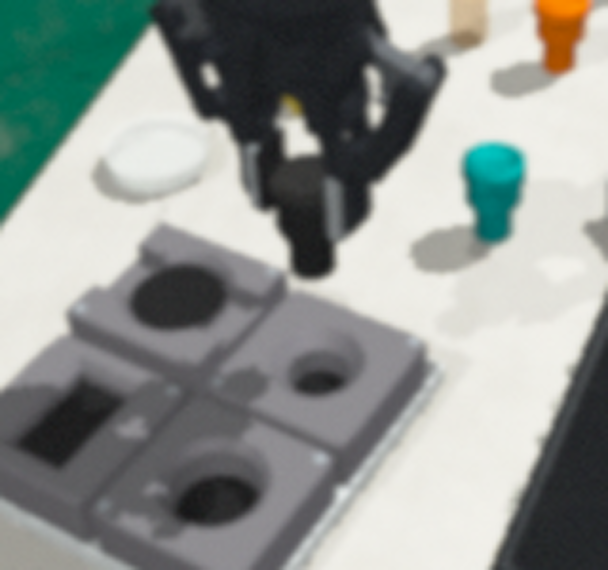

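The crop shows the eyepiece hanging upright at (310,220), underside 54 mm below the TCP. It sits about 3.6 mm toward tool +x of the TCP. I'll correct for that and lower it.

>>> {"fn": "drive_tool", "kwargs": {"rows": [[-0.15,0,0,0],[-0.27,0.05,0.3,0],[-0.27,0.05,0.8,0],[-0.27,0.05,1.3,0],[-0.27,0.05,1.8,0],[-0.27,0.05,2.1,0],[-0.27,0.05,2.3,0],[-0.27,0.05,2.4,0]]}}

```text
clock: 5.83
position: [0.5479, -0.1956, 0.0886]
ee_rot: [-0.001, 0.794, 0.608, -0.0]
contact_force: [0.2, -0.5, -0.4]
width: 0.0342
gripper_force: 40.2
```

>>> {"fn": "drive_tool", "kwargs": {"rows": [[0,0,0,0],[0,0,0.1,0],[0,0,0.2,0],[0,0,0.3,0],[0,0,0.4,0],[0,0,0.5,0],[0,0,0.55,0],[0,0,0.6,0]]}}

```text
clock: 6.5
position: [0.548, -0.1963, 0.0744]
ee_rot: [-0.0, 0.794, 0.608, -0.0]
contact_force: [-0.2, -1.1, -0.6]
width: 0.0341
gripper_force: 40.2
```

Run:
```python
from h import *
im,d,ci=grab('scene'); s=get_state(); p=s['position']; print(p.round(4),s['contact_force'].round(1),s['width'])
u,v=proj(p-[0,0,.03],ci)[0].astype(int); e=cv2.resize(im[max(v-60,0):v+60,max(u-80,0):u+80],None,fx=3.8,fy=3.8,interpolation=cv2.INTER_CUBIC); cv2.imwrite('pics/s4.png',e[...,::-1])
```

```text
[ 0.5479 -0.1962  0.0742] [-0.4  0.2 -0.6] 0.03437773684202282
```

View pics/s4.png

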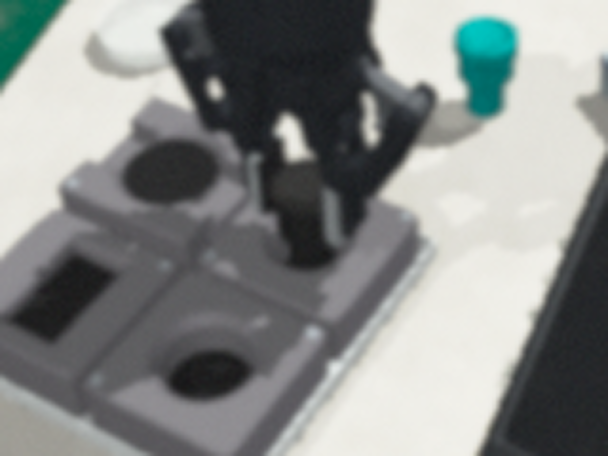

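The tube is inside the bore (305,250) and there is no contact force. I'll lower the last 5 mm.

>>> {"fn": "drive_tool", "kwargs": {"rows": [[0,0,0.05,0],[0,0,0.1,0],[0,0,0.14,0],[0,0,0.18,0],[0,0,0.2,0],[0,0,0.2,0],[0,0,0.2,0],[0,0,0.2,0]]}}

```text
clock: 7.22
position: [0.5482, -0.1963, 0.0696]
ee_rot: [0.0, 0.794, 0.608, 0.0]
contact_force: [-0.2, 0.5, -1.1]
width: 0.0341
gripper_force: 40.2
```

>>> {"fn": "drive_tool", "kwargs": {"rows": [[0,0,0.02,0],[0,0,0.04,0],[0,0,0.06,0],[0,0,0.08,0],[0,0,0.1,0],[0,0,0.1,0],[0,0,0.1,0],[0,0,0.1,0]]}}

```text
clock: 7.88
position: [0.5482, -0.1964, 0.0683]
ee_rot: [0.0, 0.794, 0.608, 0.0]
contact_force: [-2.3, 0.4, 7.2]
width: 0.0343
gripper_force: 40.9
```

>>> {"fn": "drive_tool", "kwargs": {"rows": [[0,0,-0.02,0],[0,0,-0.04,0],[0,0,-0.04,0],[0,0,-0.04,0],[0,0,-0.04,0],[0,0,-0.04,0],[0,0,-0.04,0],[0,0,-0.04,0]], "grip": 50}}

```text
clock: 8.55
position: [0.5481, -0.1962, 0.0679]
ee_rot: [-0.0, 0.794, 0.608, -0.0]
contact_force: [0.3, -0.4, -0.0]
width: 0.0498
gripper_force: 0.0
```

>>> {"fn": "drive_tool", "kwargs": {"rows": [[0,0,-0.1,0],[0,0,-0.4,0],[0,0,-0.9,0],[0,0,-1.5,0],[0,0,-2.4,0],[0,0,-3.4,0],[0,0,-4.2,0],[0,0,-4.5,0]]}}

```text
clock: 9.22
position: [0.5498, -0.197, 0.1846]
ee_rot: [0.003, 0.794, 0.608, 0.001]
contact_force: [0.2, 0.5, 0.2]
width: 0.0499
gripper_force: 0.0
```

>>> {"fn": "drive_tool", "kwargs": {"rows": [[0,0,0,0],[0,0,0,0],[0,0,0,0],[0,0,0,0],[0,0,0,0],[0,0,0,0],[0,0,0,0],[0,0,0,0]]}}

```text
clock: 9.88
position: [0.548, -0.1962, 0.1802]
ee_rot: [-0.0, 0.794, 0.608, -0.0]
contact_force: [0.3, -0.9, 0.1]
width: 0.0501
gripper_force: 0.0
```

Run:
```python
from h import *
im,d,ci=grab('wrist'); W=cloud(d,ci); cv2.imwrite('pics/w5.png',im[...,::-1]); topblob(W,(.5487,-.1928),.066)
topblob(W,(.4627,.0635),.0215)
go([.4627,.0635,.15],39.5); go([.638,.2538,.2],75)
```

```text
n 1705 z 0.0663 rect [ 548.3 -192. ] [36.9 36.3] 72.4 circ [ 548.2 -192.2] 18.8 px 321.0 199.0Traceback (most recent call last):
  File "<stdin>", line 3, in <module>
  File "h.py", line 30, in topblob
    n,L,st,_=cv2.connectedComponentsWithStats(m); k=1+st[1:,4].argmax(); q=W[L==k]
                                                      ~~~~~~~~~~~~~~~^^
ValueError: attempt to get argmax of an empty sequence
```

The eyepiece is in: its centre is within 1 mm of the insert's, and its top is exactly 15 mm higher than it was on the table. Next is the lens case.

>>> {"fn": "drive_tool", "kwargs": {"rows": [[0.8,0,-0.1,0],[2,-0.1,-0.3,0],[3.4,-0.2,-0.5,0],[4.8,-0.3,-0.8,0],[6.2,-0.4,-0.8,0],[7.6,-0.5,-0.8,0],[9,-0.6,-0.8,0],[10.4,-0.7,-0.8,0]], "grip": 60}}

```text
clock: 10.6
position: [0.5994, 0.061, 0.2007]
ee_rot: [0.0, 0.794, 0.608, 0.0]
contact_force: [0.0, -0.3, 0.5]
width: 0.0601
gripper_force: 0.0
```

>>> {"fn": "drive_tool", "kwargs": {"rows": [[1.4,-0.1,0,0],[2.8,-0.2,0,0],[4.2,-0.3,0,0],[5.6,-0.4,0,0],[6.8,-0.5,0,0],[7.6,-0.55,0,0],[7.9,-0.55,0,0],[7.9,-0.55,0,0]]}}

```text
clock: 11.27
position: [0.6378, 0.2551, 0.2]
ee_rot: [-0.0, 0.794, 0.608, -0.0]
contact_force: [-0.5, -0.3, 0.0]
width: 0.0605
gripper_force: 0.0
```

>>> {"fn": "drive_tool", "kwargs": {"rows": [[0,0,0,0],[0,0,0,0],[0,0,0,0],[0,0,0,0],[0,0,0,0],[0,0,0,0],[0,0,0,0],[0,0,0,0]]}}

```text
clock: 11.93
position: [0.6377, 0.2533, 0.2006]
ee_rot: [0.0, 0.794, 0.607, 0.0]
contact_force: [-0.5, -0.1, -0.2]
width: 0.0601
gripper_force: 0.0
```

Run:
```python
from h import *
im,d,ci=grab('wrist'); W=cloud(d,ci); cv2.imwrite('pics/w6.png',im[...,::-1]); np.savez('w6.npz',im=im,d=d,W=W)
go([.638,.2538,.054],75)
c=topblob(W,(.638,.2538),.0605); go([*c,.054],75)
try: topblob(W,(.4673,.2645),.007,.004)
except Exception as e: print(e)
```

```text
at [0.6377 0.2534 0.2006] psi 74.8 units [0.02 0.01 5.86] turn -0.03
n 1286 z 0.0602 rect [638.2 254.8] [34.6 35.1] 73.9 circ [638.1 254.6] 17.9 px 322.0 192.0
at [0.6377 0.2534 0.2006] psi 74.8 units [0.05 0.   5.86] turn -0.03
n 1335 z 0.0056 rect [467.6 264.5] [45.1 44.9] 39.4 circ [467.4 264.3] 23.3 px 167.0 208.0
```

View pics/w6.png

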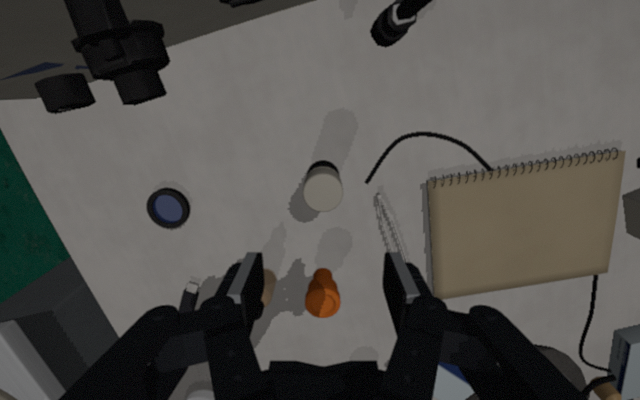

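The lens case stands clear at (322,188) and the filter lies at (167,208). The microscope's knobs are at (65,92) and (140,85).

>>> {"fn": "drive_tool", "kwargs": {"rows": [[0.05,0,0.9,0],[0.05,0,1.9,0],[0.05,0,2.9,0],[0.05,0,3.9,0],[0.05,0,4.8,0],[0.05,0,5.5,0],[0.05,0,5.8,0],[0.05,0,5.85,0]]}}

```text
clock: 12.65
position: [0.6369, 0.2544, 0.0522]
ee_rot: [-0.001, 0.794, 0.608, -0.002]
contact_force: [0.2, 1.1, 0.4]
width: 0.0601
gripper_force: 0.0
```

>>> {"fn": "drive_tool", "kwargs": {"rows": [[0,0,0,0],[0,0,0,0],[0,0,0,0],[0,0,0,0],[0,0,0,0],[0,0,0,0],[0,0,0,0],[0,0,0,0]], "grip": 25}}

```text
clock: 13.32
position: [0.639, 0.255, 0.0557]
ee_rot: [0.001, 0.794, 0.608, 0.001]
contact_force: [0.2, 0.7, 5.5]
width: 0.0345
gripper_force: 40.3
```

>>> {"fn": "drive_tool", "kwargs": {"rows": [[0,0,-0.2,0],[0,0,-0.6,0],[0,0,-1.2,0],[0,0,-2,0],[0,0,-3,0],[0,0,-3.8,0],[0,0,-4.3,0],[0,0,-4.4,0]]}}

```text
clock: 13.98
position: [0.6393, 0.2551, 0.1679]
ee_rot: [0.001, 0.794, 0.608, 0.002]
contact_force: [0.8, 0.3, -0.3]
width: 0.0343
gripper_force: 39.9
```

Run:
```python
from h import *
go([.5267,-.2738,.16],75)
W=np.load('w6.npz')['W'].reshape(-1,3); k=W[(W[:,2]>.02)&(W[:,2]<.35)&(W[:,0]<.6)&(W[:,1]>.3)]
for a in np.arange(.3,.6,.05):
    s=k[(k[:,0]>a)&(k[:,0]<a+.05)]
    if len(s): i=s[:,1].argmin(); print(round(a,2),s[i].round(3),s[:,2].min().round(3))
```

```text
at [0.6393 0.2551 0.1679] psi 74.8 units [-21.6    1.19   0.26] turn -0.03
0.35 [0.399 0.404 0.046] 0.021
0.4 [0.439 0.38  0.056] 0.023
0.45 [0.455 0.379 0.066] 0.02
0.5 [0.54  0.365 0.088] 0.02
0.55 [0.561 0.379 0.154] 0.02
```

>>> {"fn": "drive_tool", "kwargs": {"rows": [[-0.6,0,0,0],[-1.6,0.1,0,0],[-2.9,0.2,0,0],[-4.3,0.2,0,0],[-5.7,0.3,0,0],[-7.1,0.4,0,0],[-8.5,0.5,0,0],[-9.9,0.5,0,0]]}}

```text
clock: 14.65
position: [0.5833, 0.0102, 0.1628]
ee_rot: [-0.001, 0.794, 0.608, -0.001]
contact_force: [0.0, -0.3, -0.4]
width: 0.0344
gripper_force: 39.9
```

>>> {"fn": "drive_tool", "kwargs": {"rows": [[-1.4,0.1,0,0],[-2.8,0.2,0,0],[-4.2,0.2,0,0],[-5.6,0.3,0,0],[-7.2,0.4,0,0],[-9,0.5,0,0],[-10.6,0.6,0,0],[-11.6,0.65,0,0]]}}

```text
clock: 15.32
position: [0.5222, -0.2753, 0.1629]
ee_rot: [-0.001, 0.795, 0.607, -0.001]
contact_force: [-0.7, 0.8, -0.1]
width: 0.0344
gripper_force: 39.9
```

>>> {"fn": "drive_tool", "kwargs": {"rows": [[0,0,0.2,0],[0,0,0.4,0],[0,0,0.6,0],[0,0,0.8,0],[0,0,1,0],[0,0,1,0],[0,0,1,0],[0,0,1,0]]}}

```text
clock: 15.98
position: [0.5254, -0.271, 0.1394]
ee_rot: [0.0, 0.794, 0.608, 0.0]
contact_force: [0.1, 0.5, -1.6]
width: 0.0346
gripper_force: 39.9
```

Run:
```python
from h import *
im,d,ci=grab('scene'); s=get_state(); p=s['position']; print(s['clock'],s['width'],s['contact_force'].round(1))
W=cloud(d,ci); q=W.reshape(-1,3)
q=q[(abs(q[:,0]-p[0])<.03)&(abs(q[:,1]-p[1])<.03)&(q[:,2]>p[2]-.09)&(q[:,2]<p[2]-.01)]
for a in np.arange(-.085,-.02,.006):
    k=q[(q[:,2]>p[2]+a)&(q[:,2]<p[2]+a+.006)]
    if len(k): print(round(a+.003,3),len(k),(k[:,0].min()-p[0]).round(3),(k[:,0].max()-p[0]).round(3),(k[:,1].min()-p[1]).round(3))
go([.5267,-.2738,.0727],75)
```

```text
16.0333 0.034639836618685665 [ 0.3 -0.  -0.5]
-0.052 49 -0.016 0.017 -0.019
-0.046 54 -0.014 0.017 -0.02
-0.04 52 -0.016 0.017 -0.02
-0.034 55 -0.014 0.017 -0.019
-0.028 48 -0.013 0.016 -0.02
-0.022 41 -0.013 0.022 -0.02
at [ 0.5255 -0.2712  0.1396] psi 74.9 units [-0.09  0.07  2.68] turn -0.02
```

>>> {"fn": "drive_tool", "kwargs": {"rows": [[-0.08,0.07,0.2,0],[-0.08,0.07,0.6,0],[-0.08,0.07,1,0],[-0.08,0.07,1.4,0],[-0.08,0.07,1.7,0],[-0.08,0.07,1.9,0],[-0.08,0.07,1.95,0],[-0.08,0.07,2,0]]}}

```text
clock: 16.7
position: [0.5261, -0.274, 0.0888]
ee_rot: [-0.0, 0.794, 0.608, -0.0]
contact_force: [-0.0, 0.0, -0.6]
width: 0.0346
gripper_force: 39.9
```

>>> {"fn": "drive_tool", "kwargs": {"rows": [[0,0,0.1,0],[0,0,0.2,0],[0,0,0.3,0],[0,0,0.4,0],[0,0,0.5,0],[0,0,0.55,0],[0,0,0.6,0],[0,0,0.6,0]]}}

```text
clock: 17.37
position: [0.5261, -0.2739, 0.074]
ee_rot: [-0.0, 0.794, 0.608, -0.0]
contact_force: [0.2, -0.0, -1.1]
width: 0.0345
gripper_force: 39.9
```

Run:
```python
from h import *
im,d,ci=grab('scene'); s=get_state(); p=s['position']; print(p.round(4),s['contact_force'].round(1),s['width'])
u,v=proj(p-[0,0,.03],ci)[0].astype(int); e=cv2.resize(im[max(v-60,0):v+60,max(u-80,0):u+80],None,fx=3.8,fy=3.8,interpolation=cv2.INTER_CUBIC); cv2.imwrite('pics/s7.png',e[...,::-1])
```

```text
[ 0.5262 -0.274   0.0742] [-0.2  0.1 -0.6] 0.03429706146407523
```

No contact so far, so it is inside the well. Now the last millimetres, then release.

>>> {"fn": "drive_tool", "kwargs": {"rows": [[0,0,0.02,0],[0,0,0.04,0],[0,0,0.06,0],[0,0,0.08,0],[0,0,0.1,0],[0,0,0.1,0],[0,0,0.1,0],[0,0,0.1,0]]}}

```text
clock: 18.08
position: [0.5263, -0.2741, 0.0727]
ee_rot: [0.0, 0.794, 0.608, 0.0]
contact_force: [-2.5, 0.7, 5.7]
width: 0.0347
gripper_force: 40.5
```

>>> {"fn": "drive_tool", "kwargs": {"rows": [[0,0,-0.02,0],[0,0,-0.04,0],[0,0,-0.04,0],[0,0,-0.04,0],[0,0,-0.04,0],[0,0,-0.04,0],[0,0,-0.04,0],[0,0,-0.04,0]], "grip": 50}}

```text
clock: 18.75
position: [0.5262, -0.274, 0.0727]
ee_rot: [-0.0, 0.794, 0.608, -0.0]
contact_force: [-0.1, 0.0, 0.6]
width: 0.0502
gripper_force: 0.0
```

>>> {"fn": "drive_tool", "kwargs": {"rows": [[0,0,-0.1,0],[0,0,-0.4,0],[0,0,-0.9,0],[0,0,-1.5,0],[0,0,-2.4,0],[0,0,-3.4,0],[0,0,-4.2,0],[0,0,-4.5,0]]}}

```text
clock: 19.42
position: [0.5278, -0.275, 0.1894]
ee_rot: [0.003, 0.794, 0.608, 0.001]
contact_force: [0.2, -0.3, -0.2]
width: 0.0499
gripper_force: 0.0
```

>>> {"fn": "drive_tool", "kwargs": {"rows": [[0,0,0,0],[0,0,0,0],[0,0,0,0],[0,0,0,0],[0,0,0,0],[0,0,0,0],[0,0,0,0],[0,0,0,0]]}}

```text
clock: 20.08
position: [0.5262, -0.2739, 0.1849]
ee_rot: [-0.0, 0.794, 0.608, -0.0]
contact_force: [0.3, 0.4, 0.8]
width: 0.0498
gripper_force: 0.0
```

Run:
```python
from h import *
im,d,ci=grab('wrist'); W=cloud(d,ci); topblob(W,(.5267,-.2738),.077); topblob(W,(.5483,-.1922),.066)
go([.4675,.2644,.2],15)
```

```text
n 1613 z 0.0772 rect [ 525.3 -274.3] [35.5 34.9] 15.3 circ [ 525.4 -274.5] 17.9 px 321.0 207.0
n 2062 z 0.0664 rect [ 548.4 -192.4] [35.6 36.2] 32.5 circ [ 548.3 -192.3] 18.4 px 322.0 92.0
at [ 0.5262 -0.274   0.1851] psi 74.8 units [20.17 -7.9  -0.59] turn 9.97
```

Both are well seated (the case rose exactly 17 mm). Next is the filter, approached at heading 15° so the camera stays away from the microscope.

>>> {"fn": "drive_tool", "kwargs": {"rows": [[0.6,-0.2,-0.2,0],[1.8,-0.7,-0.4,0],[3.2,-1.3,-0.6,0],[4.6,-1.8,-0.6,0],[6,-2.4,-0.6,0],[7.4,-2.9,-0.6,0],[8.8,-3.4,-0.6,0],[10.2,-4,-0.6,0]], "grip": 60}}

```text
clock: 20.8
position: [0.4959, 0.0008, 0.2009]
ee_rot: [0.0, 0.794, 0.607, 0.001]
contact_force: [0.8, 0.5, -0.4]
width: 0.0603
gripper_force: 0.0
```

>>> {"fn": "drive_tool", "kwargs": {"rows": [[1.3,-0.5,0,1.1],[2.6,-1,0,2.2],[4,-1.6,0,3.3],[5.4,-2.1,0,4.4],[6.8,-2.7,0,5.5],[8.2,-3.2,0,6.6],[9.5,-3.7,0,7.7],[10,-3.9,0,8.8]]}}

```text
clock: 21.47
position: [0.4663, 0.2697, 0.2009]
ee_rot: [-0.001, 0.981, 0.196, 0.0]
contact_force: [0.1, -1.3, -0.2]
width: 0.0599
gripper_force: 0.0
```

>>> {"fn": "drive_tool", "kwargs": {"rows": [[0,0,0.3,1],[0,0,0.8,1.2],[0,0,1.3,1.2],[0,0,1.7,1.2],[0,0,2,1.2],[0,0,2,1.2],[0,0,2,1.2],[0,0,2,1.2]]}}

```text
clock: 22.13
position: [0.4683, 0.2652, 0.1509]
ee_rot: [-0.0, 0.991, 0.135, 0.001]
contact_force: [0.3, 0.6, 0.3]
width: 0.0601
gripper_force: 0.0
```

Run:
```python
from h import *
im,d,ci=grab('wrist'); W=cloud(d,ci); cv2.imwrite('pics/w8.png',im[...,::-1]); np.savez('w8.npz',im=im,d=d,W=W)
c=topblob(W,(.4675,.2644),.007,.0045); go([*c,.05],15); print(get_state()['clock'])
```

```text
n 1988 z 0.0057 rect [467.2 265.3] [44.7 44.3] 15.2 circ [467.1 265.1] 22.6 px 323.0 194.0
at [0.4684 0.2652 0.151 ] psi 15.5 units [-0.06 -0.01  4.04] turn 0.09
22.1833
```

View pics/w8.png

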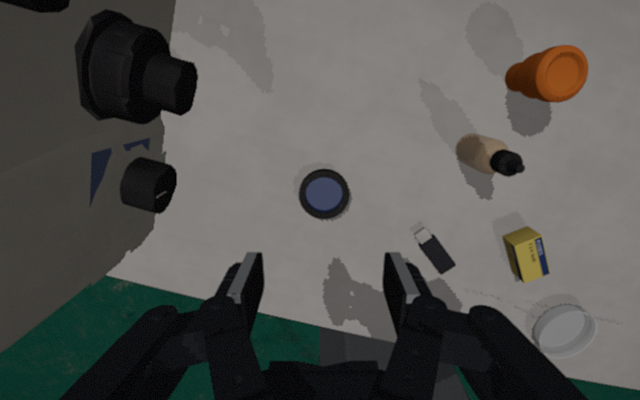

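The filter is at (323,194), with free space all round. The knobs at (150,80) and (148,185) are clear of the fingers. I'll descend with the fingers preset just wider than the ring.

>>> {"fn": "drive_tool", "kwargs": {"rows": [[-0.06,0,0.7,0.1],[-0.06,0,1.6,0.1],[-0.06,0,2.5,0.1],[-0.06,0,3.4,0.1],[-0.06,0,4.1,0.1],[-0.06,0,4.6,0.1],[-0.06,0,4.85,0.1],[-0.06,0,4.9,0.1]], "grip": 53}}

```text
clock: 22.85
position: [0.4662, 0.2645, 0.0271]
ee_rot: [0.0, 0.992, 0.13, -0.001]
contact_force: [-0.2, 1.1, -1.1]
width: 0.053
gripper_force: 0.0
```

>>> {"fn": "drive_tool", "kwargs": {"rows": [[0,0,0,0],[0,0,0,0],[0,0,0.04,0],[0,0,0.08,0],[0,0,0.12,0],[0,0,0.16,0],[0,0,0.2,0],[0,0,0.2,0]]}}

```text
clock: 23.52
position: [0.4662, 0.2646, 0.0226]
ee_rot: [0.0, 0.992, 0.13, -0.0]
contact_force: [0.5, 0.4, 0.1]
width: 0.0531
gripper_force: 0.0
```

>>> {"fn": "drive_tool", "kwargs": {"rows": [[0,0,0.03,0],[0,0,0.06,0],[0,0,0.09,0],[0,0,0.12,0],[0,0,0.14,0],[0,0,0.14,0],[0,0,0.14,0],[0,0,0.14,0]]}}

```text
clock: 24.18
position: [0.4664, 0.2647, 0.0193]
ee_rot: [0.0, 0.992, 0.13, 0.0]
contact_force: [-0.4, 0.6, 0.1]
width: 0.053
gripper_force: 0.0
```

Run:
```python
from h import *
im,d,ci=grab('wrist'); W=cloud(d,ci); s=get_state(); p,R=tool(s)
# finger tips as the wrist depth sees them: tool-frame points, left and right
q=(W.reshape(-1,3)-p)@R; k=q[(abs(q[:,0])<.02)&(abs(q[:,1])>.02)&(abs(q[:,1])<.05)]
for sg in (-1,1):
    j=k[k[:,1]*sg>0]; j=j[j[:,2]<p[2]-.002]; print(sg,len(j),np.nanpercentile(j[:,2],[50,95,99,100]).round(4) if len(j) else '', 'tcp z',p[2])
print(s['contact_force'])
```

```text
-1 8498 [-0.0345  0.0075  0.0137  0.0173] tcp z 0.0193114242038934
1 8857 [-0.0347  0.008   0.0135  0.0173] tcp z 0.0193114242038934
[ 0.01146933 -0.34149884 -0.07552433]
```

>>> {"fn": "drive_tool", "kwargs": {"rows": [[0,0,0.02,0],[0,0,0.04,0],[0,0,0.06,0],[0,0,0.06,0],[0,0,0.06,0],[0,0,0.06,0],[0,0,0.06,0],[0,0,0.06,0]]}}

```text
clock: 24.9
position: [0.4665, 0.2647, 0.0184]
ee_rot: [-0.0, 0.992, 0.13, 0.0]
contact_force: [-1.1, -0.4, 5.0]
width: 0.0528
gripper_force: 2.8
```

>>> {"fn": "drive_tool", "kwargs": {"rows": [[0,0,0,0],[0,0,0,0],[0,0,0,0],[0,0,0,0],[0,0,0,0],[0,0,0,0],[0,0,0,0],[0,0,0,0]], "grip": 36, "newtons": 25}}

```text
clock: 25.57
position: [0.4676, 0.265, 0.0201]
ee_rot: [-0.0, 0.991, 0.13, 0.002]
contact_force: [-1.9, -1.4, 16.5]
width: 0.0434
gripper_force: 29.5
```

>>> {"fn": "drive_tool", "kwargs": {"rows": [[0,0,-0.1,0],[0,0,-0.3,0],[0,0,-0.8,0],[0,0,-1.6,0],[0,0,-2.6,0],[0,0,-3.6,0],[0,0,-4.4,0],[0,0,-4.8,0]]}}

```text
clock: 26.23
position: [0.4675, 0.2652, 0.1403]
ee_rot: [-0.0, 0.992, 0.13, 0.002]
contact_force: [0.1, 0.4, -0.3]
width: 0.0432
gripper_force: 25.5
```

Run:
```python
from h import *
go([.4677,-.1708,.14],74.8); s=get_state(); print(s['width'],s['gripper_force'])
im,d,ci=grab('scene'); p=s['position']
u,v=proj(p-[0,0,.015],ci)[0].astype(int); e=cv2.resize(im[max(v-40,0):v+40,max(u-60,0):u+60],None,fx=5,fy=5,interpolation=cv2.INTER_CUBIC); cv2.imwrite('pics/s9.png',e[...,::-1])
```

```text
at [0.4675 0.2652 0.1403] psi 14.9 units [-4.490e+00  1.685e+01 -1.000e-02] turn -9.98
0.04319578510899256 25.52056850963998
```

View pics/s9.png

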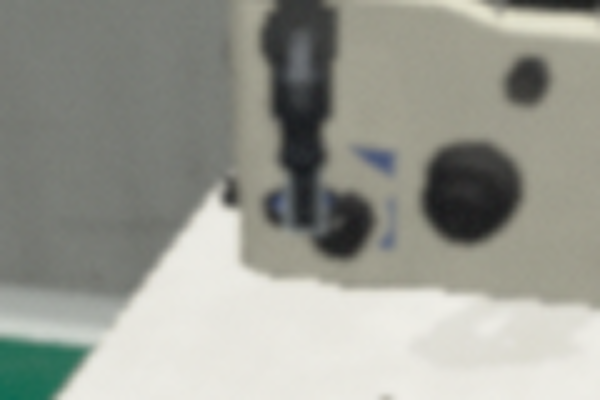

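The crop shows the filter held flat between the fingertips at (300,208).

>>> {"fn": "drive_tool", "kwargs": {"rows": [[-0.1,0.5,0,0],[-0.4,1.4,0,0],[-0.7,2.5,0,0],[-1,3.7,0,0],[-1.3,4.9,0,0],[-1.6,6.1,0,0],[-1.9,7.3,0,0],[-2.3,8.5,0,0]]}}

```text
clock: 26.95
position: [0.4641, 0.0425, 0.1359]
ee_rot: [-0.0, 0.992, 0.13, -0.002]
contact_force: [-0.6, 0.3, -0.5]
width: 0.0431
gripper_force: 25.5
```

>>> {"fn": "drive_tool", "kwargs": {"rows": [[-0.3,1.2,0,-1],[-0.6,2.4,0,-2],[-1,3.6,0,-3],[-1.3,4.8,0,-4],[-1.6,6,0,-5],[-1.9,7.2,0,-6],[-2.1,8,0,-7],[-2.2,8.35,0,-8]]}}

```text
clock: 27.62
position: [0.4648, -0.1745, 0.1358]
ee_rot: [-0.001, 0.852, 0.523, -0.001]
contact_force: [-0.8, 0.0, -0.3]
width: 0.0432
gripper_force: 25.5
```

>>> {"fn": "drive_tool", "kwargs": {"rows": [[0,0,0,-1],[0,0,0,-2],[0,0,0,-2],[0,0,0,-2],[0,0,0,-2],[0,0,0,-2],[0,0,0,-2],[0,0,0,-2]]}}

```text
clock: 28.28
position: [0.4662, -0.1711, 0.1377]
ee_rot: [-0.0, 0.794, 0.608, -0.0]
contact_force: [0.7, 0.1, -0.2]
width: 0.0429
gripper_force: 25.5
```

Run:
```python
from h import *
im,d,ci=grab('wrist'); W=cloud(d,ci); s=get_state(); p,R=tool(s); print(s['clock'],s['width'])
q=(W.reshape(-1,3)-p)@R; k=q[(abs(q[:,0])<.03)&(abs(q[:,1])<.019)&(abs(q[:,2]-.014)<.012)]
r=cv2.minAreaRect((k[:,:2]*1000).astype(np.float32)); print('filter in tool',k.mean(0).round(4),k[:,0].min().round(4),k[:,0].max().round(4),len(k))
# tilt of its face
A=np.c_[k[:,:2],np.ones(len(k))]; print('plane',np.linalg.lstsq(A,k[:,2],rcond=None)[0].round(3))
go([.4677,-.1708,.06],74.8)
```

```text
28.3333 0.04269797755603845
filter in tool [0.0013 0.0002 0.0144] -0.0232 0.0223 5803
plane [0.02  0.002 0.014]
at [ 0.4663 -0.1711  0.1378] psi 74.9 units [0.03 0.05 3.11] turn 0.02
```

>>> {"fn": "drive_tool", "kwargs": {"rows": [[0.03,0.05,0.2,0],[0.03,0.05,0.7,0],[0.03,0.05,1.2,0],[0.03,0.05,1.7,0],[0.03,0.05,2.1,0],[0.03,0.05,2.4,0],[0.03,0.05,2.5,0],[0.03,0.05,2.55,0]]}}

```text
clock: 29.0
position: [0.4676, -0.1708, 0.0735]
ee_rot: [-0.0, 0.794, 0.608, -0.0]
contact_force: [0.4, 1.1, -1.2]
width: 0.0432
gripper_force: 25.5
```

>>> {"fn": "drive_tool", "kwargs": {"rows": [[0,0,0.06,0],[0,0,0.12,0],[0,0,0.18,0],[0,0,0.24,0],[0,0,0.3,0],[0,0,0.36,0],[0,0,0.4,0],[0,0,0.4,0]]}}

```text
clock: 29.67
position: [0.4676, -0.1708, 0.0639]
ee_rot: [-0.0, 0.794, 0.608, -0.0]
contact_force: [0.5, 0.7, -0.7]
width: 0.0433
gripper_force: 25.5
```

>>> {"fn": "drive_tool", "kwargs": {"rows": [[0,0,0.03,0],[0,0,0.06,0],[0,0,0.09,0],[0,0,0.12,0],[0,0,0.12,0],[0,0,0.12,0],[0,0,0.12,0],[0,0,0.12,0]]}}

```text
clock: 30.33
position: [0.4677, -0.1709, 0.0611]
ee_rot: [0.0, 0.794, 0.608, -0.0]
contact_force: [-0.5, 0.5, -0.5]
width: 0.0432
gripper_force: 25.5
```

>>> {"fn": "drive_tool", "kwargs": {"rows": [[0,0,0.02,0],[0,0,0.04,0],[0,0,0.06,0],[0,0,0.06,0],[0,0,0.06,0],[0,0,0.06,0],[0,0,0.06,0],[0,0,0.06,0]]}}

```text
clock: 31.0
position: [0.4678, -0.1709, 0.0602]
ee_rot: [0.0, 0.794, 0.608, 0.0]
contact_force: [-1.2, 0.5, 5.2]
width: 0.0432
gripper_force: 28.4
```

>>> {"fn": "drive_tool", "kwargs": {"rows": [[0,0,-0.02,0],[0,0,-0.02,0],[0,0,-0.02,0],[0,0,-0.02,0],[0,0,-0.02,0],[0,0,-0.02,0],[0,0,-0.02,0],[0,0,-0.02,0]], "grip": 53}}

```text
clock: 31.67
position: [0.4677, -0.1709, 0.06]
ee_rot: [0.0, 0.794, 0.608, -0.0]
contact_force: [0.1, -0.5, 0.5]
width: 0.0528
gripper_force: 0.0
```

>>> {"fn": "drive_tool", "kwargs": {"rows": [[0,0,-0.1,0],[0,0,-0.4,0],[0,0,-0.9,0],[0,0,-1.6,0],[0,0,-2.6,0],[0,0,-3.6,0],[0,0,-4.6,0],[0,0,-5,0]]}}

```text
clock: 32.33
position: [0.4693, -0.1717, 0.189]
ee_rot: [0.003, 0.794, 0.608, 0.001]
contact_force: [0.1, -0.0, -0.6]
width: 0.0536
gripper_force: 0.0
```

>>> {"fn": "drive_tool", "kwargs": {"rows": [[0,0,0,0],[0,0,0,0],[0,0,0,0],[0,0,0,0],[0,0,0,0],[0,0,0,0],[0,0,0,0],[0,0,0,0]]}}

```text
clock: 33.0
position: [0.4676, -0.1708, 0.1846]
ee_rot: [-0.0, 0.794, 0.608, -0.0]
contact_force: [-0.2, 0.4, -0.3]
width: 0.0528
gripper_force: 0.0
```

Run:
```python
from h import *
im,d,ci=grab('wrist'); W=cloud(d,ci); cv2.imwrite('pics/w10.png',im[...,::-1])
Z=W[...,2]; r=np.hypot(W[...,0]-.4677,W[...,1]+.1708)
k=W[(r<.015)]; print('glass z',np.median(k[:,2]),len(k)); A=np.c_[k[:,:2],np.ones(len(k))]; print(np.linalg.lstsq(A,k[:,2],rcond=None)[0].round(3))
g=im.astype(int); blue=((g[...,2]-g[...,0]>15)&(r<.04)).astype(np.uint8); ys,xs=np.where(blue); q=W[ys,xs]; print('blue',len(q),q.mean(0).round(4),np.round(cv2.minEnclosingCircle((q[:,:2]*1000).astype(np.float32)),1) if 0 else cv2.minEnclosingCircle((q[:,:2]*1000).astype(np.float32)))
W8=np.load('w8.npz')['W']; r=np.hypot(W8[...,0]-.4671,W8[...,1]-.2652); print('was',np.median(W8[r<.015][:,2]))
go([.4627,.0635,.15],39.5)
```

```text
glass z 0.24005537441395883 3555
[ 2.81  10.517  0.581]
blue 1081 [ 0.4682 -0.1715  0.0469] ((462.74993896484375, -163.10821533203125), 34.79000473022461)
was 0.20590794091303227
at [ 0.4676 -0.1709  0.1848] psi 74.9 units [ 9.   -2.63  1.39] turn 5.91
```

Run:
```python
from h import *
im,d,ci=grab('wrist'); W=cloud(d,ci)
def plane(W,c,zm):
    k=W[(np.hypot(W[...,0]-c[0],W[...,1]-c[1])<.014)&(W[...,2]<zm)]; A=np.c_[k[:,:2]-c,np.ones(len(k))]; print(len(k),np.median(k[:,2]).round(4),np.linalg.lstsq(A,k[:,2],rcond=None)[0].round(3))
plane(W,np.array([.4677,-.1708]),.08); plane(np.load('w8.npz')['W'],np.array([.4671,.2652]),.05)
m=((im.max(2)<60)|(im[...,2].astype(int)-im[...,0]>12))&(np.hypot(W[...,0]-.4677,W[...,1]+.1708)<.04)&(W[...,2]<.08)&(W[...,2]>.043)
n,L,st,ce=cv2.connectedComponentsWithStats(m.astype(np.uint8)); k=1+st[1:,4].argmax(); q=W[L==k]; r=cv2.minAreaRect((q[:,:2]*1000).astype(np.float32)); print(len(q),q.mean(0).round(4),r)
```

```text
773 0.0448 [-0.001  0.003  0.045]
737 0.0047 [-0.003 -0.003  0.005]
2073 [ 0.4681 -0.171   0.046 ] ((467.7924499511719, -171.59237670898438), (44.88889694213867, 44.331871032714844), 72.4444351196289)
```

The filter is in: it rose 40.1 mm, lies flat and is centred within 1 mm. The carton is last.

>>> {"fn": "drive_tool", "kwargs": {"rows": [[0.7,-0.2,0.1,0.7],[1.9,-0.5,0.3,1.5],[3.2,-0.9,0.5,2.3],[4.5,-1.3,0.7,3.1],[5.9,-1.7,1,3.9],[7.3,-2.1,1.2,4.7],[8.5,-2.5,1.4,5.4],[9,-2.6,1.4,5.9]], "grip": 42}}

```text
clock: 33.77
position: [0.4616, 0.0667, 0.1492]
ee_rot: [-0.001, 0.941, 0.338, -0.001]
contact_force: [-0.2, -0.9, -0.1]
width: 0.0421
gripper_force: 0.0
```

>>> {"fn": "drive_tool", "kwargs": {"rows": [[0,0,0,0],[0,0,0,0],[0,0,0,0],[0,0,0,0],[0,0,0,0],[0,0,0,0],[0,0,0,0],[0,0,0,0]]}}

```text
clock: 34.43
position: [0.4634, 0.0628, 0.1501]
ee_rot: [0.0, 0.941, 0.338, 0.0]
contact_force: [0.0, 0.2, -0.8]
width: 0.0424
gripper_force: 0.0
```

Run:
```python
from h import *
im,d,ci=grab('wrist'); W=cloud(d,ci); print(get_state()['clock'])
topblob(W,(.4627,.0635),.0208,.004,.04); go([.4627,.0635,.035],39.5)
e=im[100:300,220:420]; cv2.imwrite('pics/w11.png',cv2.resize(e,None,fx=3,fy=3)[...,::-1])
```

```text
34.4833
n 1571 z 0.0209 rect [462.5  64.4] [44.2 25.9] 40.3 circ [462.5  64.3] 25.0 px 321.0 197.0
at [0.4634 0.0629 0.15  ] psi 39.5 units [-0.01 -0.04  4.6 ] turn 0.00
```

View pics/w11.png

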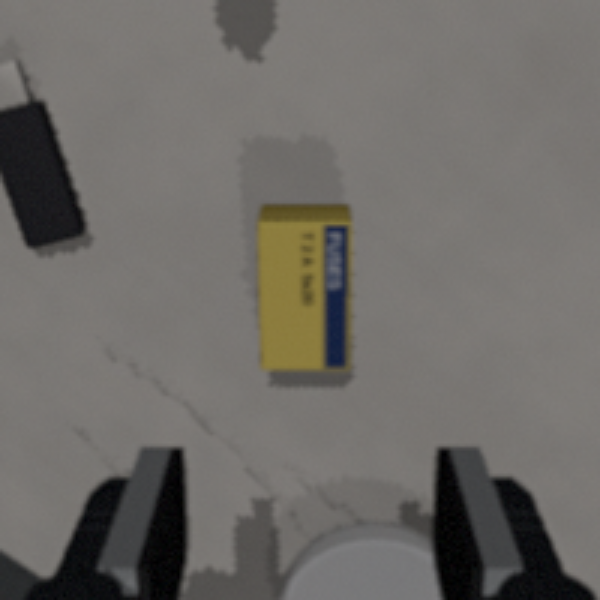

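The crop shows the yellow and blue carton at (305,288), square to the fingers and free all round.

>>> {"fn": "drive_tool", "kwargs": {"rows": [[0,-0.07,0.5,-0.1],[0,-0.07,1.2,-0.1],[0,-0.07,2,-0.1],[0,-0.07,2.8,-0.1],[0,-0.07,3.6,-0.1],[0,-0.07,4.2,-0.1],[0,-0.07,4.55,-0.1],[0,-0.07,4.65,-0.1]]}}

```text
clock: 35.15
position: [0.4614, 0.0645, 0.0325]
ee_rot: [-0.0, 0.939, 0.343, -0.001]
contact_force: [0.1, 0.1, -0.0]
width: 0.0418
gripper_force: 0.0
```

>>> {"fn": "drive_tool", "kwargs": {"rows": [[0,0,0,0],[0,0,0,0],[0,0,0,0],[0,0,0,0],[0,0,0,0],[0,0,0,0],[0,0,0,0],[0,0,0,0]]}}

```text
clock: 35.82
position: [0.4623, 0.0646, 0.034]
ee_rot: [0.0, 0.939, 0.343, 0.0]
contact_force: [-0.1, -0.9, 0.7]
width: 0.0419
gripper_force: 0.0
```

>>> {"fn": "drive_tool", "kwargs": {"rows": [[0,0,0,0],[0,0,0,0],[0,0,0,0],[0,0,0,0],[0,0,0,0],[0,0,0,0],[0,0,0,0],[0,0,0,0]], "grip": 18, "newtons": 25}}

```text
clock: 36.48
position: [0.4624, 0.0646, 0.0339]
ee_rot: [0.0, 0.939, 0.343, 0.0]
contact_force: [-0.4, -0.4, 3.9]
width: 0.0253
gripper_force: 25.2
```

>>> {"fn": "drive_tool", "kwargs": {"rows": [[0,0,-0.2,0],[0,0,-0.6,0],[0,0,-1.3,0],[0,0,-2.1,0],[0,0,-3,0],[-0.3,0.3,-3.7,0],[-0.9,1,-4,0],[-1.7,1.8,-4,0]]}}

```text
clock: 37.15
position: [0.4605, 0.003, 0.136]
ee_rot: [0.001, 0.939, 0.344, 0.002]
contact_force: [0.3, -0.2, -0.3]
width: 0.0251
gripper_force: 24.7
```

>>> {"fn": "drive_tool", "kwargs": {"rows": [[-1,1.1,0,-0.7],[-2,2.1,0,-1.4],[-3,3.2,0,-2.2],[-4,4.2,0,-3],[-5,5.3,0,-3.8],[-6,6.4,0,-4.6],[-6.7,7.1,0,-5.4],[-6.96,7.45,0,-5.8]]}}

```text
clock: 37.82
position: [0.4455, -0.2555, 0.1338]
ee_rot: [0.001, 0.794, 0.609, -0.0]
contact_force: [0.0, 0.7, 0.1]
width: 0.0252
gripper_force: 24.6
```

>>> {"fn": "drive_tool", "kwargs": {"rows": [[0,0,0,0],[0,0,0,0],[0,0,0,0],[0,0,0,0],[0,0,0,0],[0,0,0,0],[0,0,0,0],[0,0,0,0]]}}

```text
clock: 38.48
position: [0.4459, -0.2513, 0.1339]
ee_rot: [0.0, 0.793, 0.609, 0.0]
contact_force: [-0.2, 0.1, 0.3]
width: 0.0249
gripper_force: 24.7
```

Run:
```python
from h import *
im,d,ci=grab('wrist'); W=cloud(d,ci); s=get_state(); p,R=tool(s); print(s['clock'],s['width'],s['gripper_force'])
q=(W.reshape(-1,3)-p)@R; g=im.reshape(-1,3).astype(int)
y=(g[:,0]-g[:,2]>40)&(abs(q[:,0])<.05)&(abs(q[:,1])<.03)&(abs(q[:,2])<.06); k=q[y]; print(len(k),k.min(0).round(4),k.max(0).round(4)); t=k[k[:,2]<np.percentile(k[:,2],60)]; print('top face',t.min(0).round(4),t.max(0).round(4)); r=cv2.minAreaRect((k[:,:2]*1000).astype(np.float32)); print(r)
go([.4457,-.2518,.062],74.8)
```

```text
38.5333 0.02532538714288973 24.65066224336624
3943 [-0.0232 -0.0123 -0.0561] [0.0223 0.0225 0.0351]
top face [-0.0221 -0.0121 -0.0561] [0.0219 0.0225 0.0133]
((-0.4126605987548828, 5.160721778869629), (34.85692596435547, 45.43275451660156), 89.8142318725586)
at [ 0.4459 -0.2514  0.1339] psi 75.0 units [-0.02 -0.    2.88] turn 0.03
```

>>> {"fn": "drive_tool", "kwargs": {"rows": [[0,0,0.2,0],[0,0,0.6,0],[0,0,1,0],[0,0,1.4,0],[0,0,1.8,0],[0,0,2.1,0],[0,0,2.25,0],[0,0,2.3,0]]}}

```text
clock: 39.2
position: [0.4453, -0.2514, 0.0751]
ee_rot: [-0.001, 0.794, 0.608, -0.0]
contact_force: [-1.6, -0.6, 0.6]
width: 0.0253
gripper_force: 24.7
```

>>> {"fn": "drive_tool", "kwargs": {"rows": [[0,0,0.06,0],[0,0,0.12,0],[0,0,0.18,0],[0,0,0.24,0],[0,0,0.32,0],[0,0,0.4,0],[0,0,0.45,0],[0,0,0.45,0]]}}

```text
clock: 39.87
position: [0.4457, -0.2516, 0.0648]
ee_rot: [-0.0, 0.794, 0.608, -0.0]
contact_force: [0.5, -0.2, 0.1]
width: 0.0252
gripper_force: 24.7
```

>>> {"fn": "drive_tool", "kwargs": {"rows": [[0,0,0.03,0],[0,0,0.06,0],[0,0,0.09,0],[0,0,0.12,0],[0,0,0.14,0],[0,0,0.14,0],[0,0,0.14,0],[0,0,0.14,0]]}}

```text
clock: 40.53
position: [0.4458, -0.2518, 0.062]
ee_rot: [0.0, 0.794, 0.608, 0.0]
contact_force: [-1.0, 1.9, 5.7]
width: 0.0251
gripper_force: 25.3
```

Contact at the expected height. I'll release, rise and check everything.

>>> {"fn": "drive_tool", "kwargs": {"rows": [[0,0,-0.02,0],[0,0,-0.02,0],[0,0,-0.02,0],[0,0,-0.02,0],[0,0,-0.02,0],[0,0,-0.02,0],[0,0,-0.02,0],[0,0,-0.02,0]], "grip": 42}}

```text
clock: 41.2
position: [0.4458, -0.2517, 0.062]
ee_rot: [-0.0, 0.794, 0.608, -0.0]
contact_force: [0.3, 0.3, 0.1]
width: 0.0417
gripper_force: 0.0
```

>>> {"fn": "drive_tool", "kwargs": {"rows": [[0,0,-0.1,0],[0,0,-0.4,0],[0,0,-1,0],[0,0,-1.8,0],[0,0,-2.9,0],[0,0,-4,0],[0,0,-5.2,0],[0,0,-6,0]]}}

```text
clock: 41.87
position: [0.4465, -0.2522, 0.2156]
ee_rot: [0.002, 0.794, 0.608, 0.001]
contact_force: [0.4, -0.9, 0.5]
width: 0.0419
gripper_force: 0.0
```

>>> {"fn": "drive_tool", "kwargs": {"rows": [[0,0,0,0],[0,0,0,0],[0,0,0,0],[0,0,0,0],[0,0,0,0],[0,0,0,0],[0,0,0,0],[0,0,0,0]]}}

```text
clock: 42.53
position: [0.4457, -0.2517, 0.2115]
ee_rot: [-0.0, 0.794, 0.608, -0.0]
contact_force: [0.9, -0.4, 0.1]
width: 0.0422
gripper_force: 0.0
```

Run:
```python
from h import *
im,d,ci=grab('wrist'); W=cloud(d,ci); cv2.imwrite('pics/w12.png',im[...,::-1]); print(get_state()['clock'])
topblob(W,(.4457,-.2518),.0489,.004,.035); topblob(W,(.5267,-.2738),.077); topblob(W,(.5483,-.1922),.066)
k=W[(np.hypot(W[...,0]-.4677,W[...,1]+.1708)<.014)&(W[...,2]<.08)]; print('glass',np.median(k[:,2]))
```

```text
42.5833
n 1240 z 0.049 rect [ 445.8 -252. ] [43.7 25.5] 75.6 circ [ 446.1 -252. ] 24.9 px 323.0 187.0
n 1370 z 0.0773 rect [ 525.5 -274.2] [35.3 35.2] 30.4 circ [ 525.6 -274.4] 18.2 px 418.0 197.0
n 1762 z 0.0664 rect [ 548.2 -192.6] [36.7 36.6] 60.4 circ [ 548.3 -192.3] 18.8 px 425.0 93.0
glass 0.04486960505896611
```

View pics/w12.png

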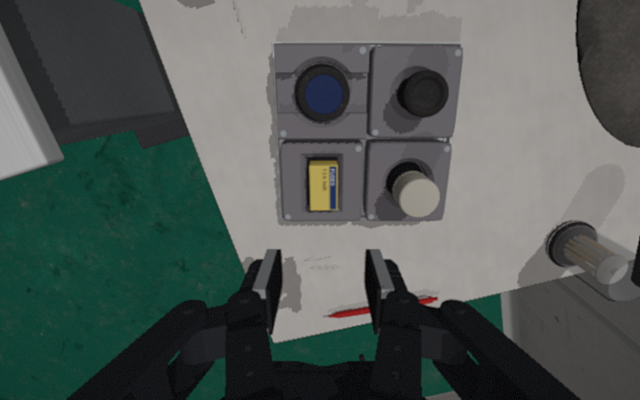

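All four sit in their inserts: filter (323,92), eyepiece (423,93), carton (323,185) and lens case (412,190). Their heights match the recess floors and the gripper is clear.

```bash
python3 -c "
from h import *
print(order.sign_off())"
```

```text
the job is handed in; nothing more can be done
None
```

The eyepiece, lens case, filter and fuse carton are each seated in their own insert and the job is handed in, at about 43 s of the 102 s allowed. By the last camera measurements each is within about 1.5 mm of its insert's centre and on its recess floor. I did not re-measure the oil bottle at the end, but no move came near it. The sign-off returned no verdict.

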